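# Square a honing disc to the alignment bar

### The job

Turn the white honing disc on its platen, with a fingertip resting lightly on it, until its flat edge faces the brass alignment bar; then slide the bar up with a finger until it lies flush along the whole flat and has pushed the disc firm against its pin, with no play left, and let go. The disc is brittle: press on it and push the bar only gently, leave the disc lying on its pin, and do not disturb the other things on the stand.

Things in the scene. Friction and masses are not known exactly. Their poses are not given: they have to be found in the camera images.
- fixture: Fixed grey squaring fixture on levelling feet, so its height varies by 0 to 4 mm. Origin: on the platen's vertical axis, at the base plate's underside; x and y lie along the plate, z up. Plate: x from -45 to +45 mm, y from -50 to +108 mm, 14 mm thick. Two dark steel ways, top 26 mm above the origin, 10 mm wide, 56 mm long, flank the bar at x = -38 and +38 mm.
- platen_top (a point): Centre of the steel platen's top (27 mm radius), 22 mm above the fixture's origin, under the disc. The platen turns without end, either way, about its vertical axis, with a bearing drag of about 0.02 N m. Its central pin, 16 mm across, rises 5 mm from here into a blind socket in the disc's underside.
- disc: White brittle ceramic disc, loose on the platen: 84 mm across, 10 mm thick, 0.14 kg, one flat cut 30 mm from its centre, a 20 mm square socket below over the pin (2 mm play each way). Origin: centre of its underside, z up, y axis square out through the flat. A fingertip resting on its top with 4 to 8 N, 20 mm from the centre (over 25 it tips), and carried round the axis turns it, with much slip.
- disc_flat (a point): Centre of the disc's flat edge (59 mm long), half way up its 10 mm thickness. A blue mark on top of the disc points to it. The disc's top is 32 mm above the fixture's origin. More than 20 N from the fingers, or 15 N from the bar, breaks the disc.
- bar: Brass alignment bar, 62 mm long along the fixture's x, 14 mm thick, top 34.5 mm above the fixture's origin. Origin: middle of the foot of its working face, 16.5 mm above the fixture's; axes parallel. It slides only along the fixture's y, from y = 54 to 62 mm at the start towards the disc (-y), drags with 2 N, stays put. It meets the flat 28 to 32 mm from the axis; at 28 the disc is firm on the pin.
- bar_push (a point): Where to push the bar: on the rear face of the upright steel thumb plate behind it, 44 mm above the fixture's origin, 20 mm behind (+y) the working face; plate 34 mm wide, top 62.5 mm above that origin. The face is slippery: it turns a flat up to some 15 degrees out square by itself under a few newtons, but jams on the round rim. When flush the push rises steeply; the end stop (26 mm) lies beyond.
- wheel_dresser: Bystander: cast wheel dresser with a brown handle, 60 x 314 x 38 mm, lying at the back. Origin under its centre.
- oil_can: Bystander: red oil can with a brass spout, 152 mm tall. Origin under its centre.
- paste_tin: Bystander: round green tin with a white lid, 66 mm across, 39 mm tall. Origin under its centre.
- oilstone: Bystander: two-coloured oilstone, 45 x 125 x 24 mm. Origin under its centre.
- tape_roll: Bystander: roll of masking tape, 72 mm across, 19 mm tall. Origin under its centre.
- hex_key: Bystander: black hex key, 39 x 114 x 10 mm. Origin under its centre.
Not all that is in view belongs to the job. Several things have the shape of the disc; the one meant has the colours described above.

How it is judged:
By the outcome, as a careful person would: the job done as asked, in the order asked, and still so for the second after the job is handed in, with the robot touching nothing.
It also fails if it takes over 58 s, if anything falls off the work surface, if the arm or the gripper's body presses on something with over 40 N, if the wrist force passes 120 N, or if a joint passes its speed limit or range.

### The arm

A 7-joint arm with a two-finger parallel gripper is mounted at the origin on a cart in front of the work surface, level with it; the furniture and walls round the work are solid. World frame = base frame: x ahead of the robot, y to its left, z up, the work surface at z = 0. Lengths are in mm, angles in rad, forces in N, time in s.
With the tool pointing down it reaches from about 400 to 875 mm from the base axis. Payload 4.4 kg.
Tool frame: the origin (TCP) lies on the centre line of the jaws, within the pads' length; the fingertips stand 19 mm ahead of it and the grasp point (between the pads) is the TCP; z points along the fingers, y is the line along which they close (so a half turn about z gives the same grasp; the last joint's range is limited). The gripper opens to 85 mm and grips with 20 to 120 N. Pads are 22 mm wide; open, the fingers measure 114 mm over their backs; the gripper's body (76 mm by 85 mm) begins 54 mm behind the grasp point. The pads swing forward as they close: fully open they stand 13 mm farther back than shut.
Start: joints at [-1.274, 0.628, 0.038, 1.517, -0.027, 0.996, -0.02], TCP at [230.659, 607.712, 250.313] pointing down, gripper open.
Joint ranges: [-3.06, 3.06], [-0.37, 2.12], [-1.25, 1.32], [0.18, 2.47], [-1.1, 4.24], [0.23, 1.98], [-2.94, 2.94]. Speed limits (rad/s): [2.57, 2.57, 3.14, 3.14, 3.14, 3.14, 3.14].

### API

Orientations are given as [roll, pitch, yaw] about the fixed x, y, z axes, in that order (R = Rz(yaw) Ry(pitch) Rx(roll)).
In Python, from cell import ctrl, viewer, silhouettes gives the robot as it stands.
- The arm moves only by the shell command python3 -m creep 'ROWS'. ROWS is JSON, a list of rows, each an object with "jaw": the gripper command: -1 is shut, 1 is fully open, values between are in proportion; "xyz": the shift along the tool's x, y, z in mm, a list of three; "angular": the turn, a rotation vector about the tool's x, y, z in rad, a list of three. In form: [{"jaw": jaw, "xyz": [tx, ty, tz], "angular": [rx, ry, rz]}, ...]. A call has 1 to 12 rows; each row is the pose to reach, as a shift and turn from the pose commanded when the call began, along the tool's axes at that moment; what a row does not reach only later rows make up. A row lasts 1/8 s, in which the tool goes at most 62.5 mm and 10.7 degrees, less where a joint would pass 70% of its speed; a pose out of reach is approached as far as the arm can. A call with a gripper value outside its range is refused whole. The fingers move at their own pace and stop on an object; the grip force is fixed at half the most. Time passes only in rows, so rows that repeat a pose let the fingers close. It gives the time, the measured TCP pose, the force, the opening and the grip force at its end, in the units of the state.
- ctrl.read_state(): the state, without advancing time (a new reading comes with each control period).
- viewer.get_image(name): name is "side" or "top"; returns (picture, depth): 384x512x3 uint8, red, green, blue; 384x512 float32, mm along the optical axis (not along the pixel's ray), 0 where there is no reading.
- viewer.camera_model(name): a dict with "fx", "fy", "cx", "cy" (pixels), "T" (4x4, takes a point from camera to world coordinates). Camera axes: x right, y down, z forward; pixel columns grow to the right and rows downward; lengths in mm; the calibration is good to about 2 mm. A picture is of the moment at which its call begins. camera_model takes no time and is no camera call.
- ctrl.finish_job(): hands the job in; it is judged then, once.
Trained networks look in the newest picture that a camera, given by its name, has taken for a name from the list of things; names that differ only in an ending like _2 or _b are one class to them, and where a whole thing is asked for, a point or a joint stands for the part that bears it (a point fixed in the world has none). Each returns a list of dicts, best first, with "score" (0 to 1); they miss things now and then, are a little off and sometimes report something else, mostly with a low value. They report only what shows in the picture. A call takes as long as a camera call. They do not tell look-alikes from the thing itself.
- silhouettes(camera, target): "pixels" (384x512 bool, what is visible of it) and "xy" ([column, row] in pixels, amid what is visible of it).
The state is a dict: "clock": time; "qpos": joint angles; "qd": joint speeds; "tau": joint torques, N m; "eef_pos": TCP position; "tool_rot": TCP orientation; "force": force on the tool from outside, world axes, zero at the start; "torque": the same for the moment, N m; "width": finger opening in mm; "gripper_force": force on a finger pad.
Only numpy, scipy, OpenCV 4.12 (cv2) and the standard library are available. Lean on these libraries where they do the work, as an engineer would, in place of code of your own. Each camera call takes 0.05 s, during which the arm holds its last target. There are 200 camera calls.

## Working session

There is one attempt and no reset: what is moved stays moved. The work goes in short steps, Python scripts to look and compute and a shell command to move; the robot and the scene stay as the last step left them, time stands still between calls to the robot, and variables do not carry over. Pictures are saved under pics/ and viewed, at most 10 in all, crops included, and the job is handed in when it is done.

```bash
mkdir -p pics
cat > h.py <<'E'
from cell import ctrl, viewer, silhouettes
import numpy as np, cv2
def w(cam,px,d):
    m=viewer.camera_model(cam); u,v=np.asarray(px,float).T; d=np.asarray(d,float)
    p=np.stack([(u-m['cx'])/m['fx']*d,(v-m['cy'])/m['fy']*d,d,np.ones_like(d)])
    return (np.array(m['T'])@p)[:3].T
def cloud(cam,mask,dep):
    v,u=np.nonzero(mask&(dep>0)); return w(cam,np.c_[u,v],dep[v,u])
E
python3 - <<'E'
from h import *
s=ctrl.read_state(); print({k:np.round(v,3).tolist() for k,v in s.items()})
for c in ['top','side']:
    im,d=viewer.get_image(c); cv2.imwrite(f'pics/{c}0.png',im[:,:,::-1]); np.savez(f'{c}0.npz',im=im,d=d)
    m=viewer.camera_model(c); print(c,m['fx'],np.round(m['T'],2).tolist())
    for t in ['disc','bar','fixture','oil_can','paste_tin']:
        for r in silhouettes(c,t)[:4]:
            P=cloud(c,r['pixels'],d); print(c,t,round(r['score'],2),np.round(r['xy']),r['pixels'].sum(),np.round(np.median(P,0),0) if len(P) else None)
E
```

```text
{'clock': 0.0, 'qpos': [-1.274, 0.629, 0.038, 1.518, -0.027, 0.996, -0.02], 'qd': [0.002, 0.002, 0.0, -0.001, 0.0, 0.0, -0.001], 'tau': [-0.0, -56.339, 1.226, -19.345, 0.011, 0.01, -0.0], 'eef_pos': [230.427, 607.154, 249.396], 'tool_rot': [-3.14, 0.0, 2.779], 'force': [0.08, 0.092, 0.12], 'torque': [-0.058, 0.011, 0.029], 'gripper_force': 0.0, 'width': 85.731}
top 400.0604979833826 [[-0.02, -0.99, 0.12, 424.74], [-1.0, 0.01, -0.03, -92.32], [0.02, -0.12, -0.99, 913.28], [0.0, 0.0, 0.0, 1.0]]
top disc 0.91 [153. 184.] 1007 [551. 112.   9.]
top disc 0.67 [234. 194.] 1006 [518. -72.  33.]
top bar 0.6 [206. 203.] 300 [500.  -5.  36.]
top fixture 0.83 [217. 205.] 1844 [499. -16.  16.]
top oil_can 0.44 [211. 208.] 1745 [497. -15.  16.]
top paste_tin 0.96 [311. 257.] 784 [ 384. -236.   38.]
side 411.1338603238885 [[1.0, -0.05, 0.08, 440.09], [-0.09, -0.45, 0.89, -904.68], [-0.01, -0.89, -0.45, 461.79], [0.0, 0.0, 0.0, 1.0]]
side disc 0.67 [250. 186.] 309 [506. -55.  35.]
side disc 0.62 [265. 168.] 283 [559. 106.  11.]
side bar 0.61 [245. 177.] 332 [503.  -4.  38.]
side bar 0.56 [252. 188.] 252 [507. -59.  35.]
side fixture 0.93 [241. 180.] 689 [486. -12.  29.]
side paste_tin 0.59 [196. 237.] 999 [ 385. -255.   38.]
```

View pics/top0.png

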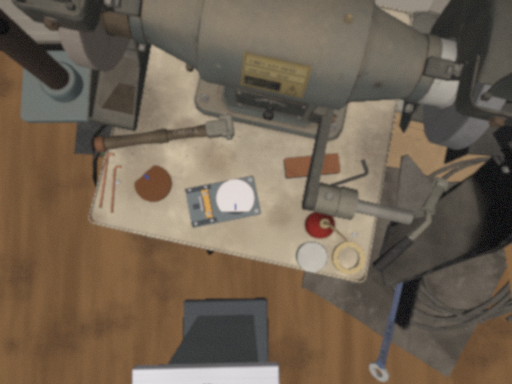

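View pics/side0.png

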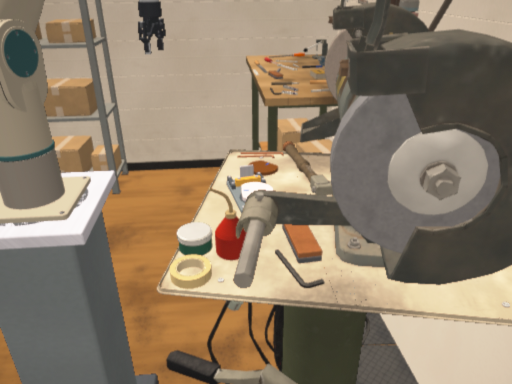

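```bash
cat >> h.py <<'E'
def fit(cam='top',tag='0',verbose=True):
    z=np.load(f'{cam}{tag}.npz'); return z['im'],z['d']
def rect(cam,im,z,x0,y0,s=3,W=200):
    # rectified view of plane z, image right = -y, up = +x, centre x0,y0, s px/mm
    m=viewer.camera_model(cam);T=np.linalg.inv(np.array(m['T']))
    n=W*s; jj,ii=np.meshgrid(np.arange(n),np.arange(n))
    X=x0+(n/2-ii)/s; Y=y0+(n/2-jj)/s
    P=np.einsum('ij,jkl->ikl',T,np.stack([X,Y,np.full_like(X,z,float),np.ones_like(X,float)]))
    u=m['fx']*P[0]/P[2]+m['cx'];v=m['fy']*P[1]/P[2]+m['cy']
    return cv2.remap(im,u.astype('f4'),v.astype('f4'),cv2.INTER_LINEAR)
E
python3 - <<'E'
from h import *
im,d=fit()
r=rect('top',im,34,510,-45); cv2.imwrite('pics/r0.png',r[:,:,::-1])
E
```

```text
(no output)
```

View pics/r0.png

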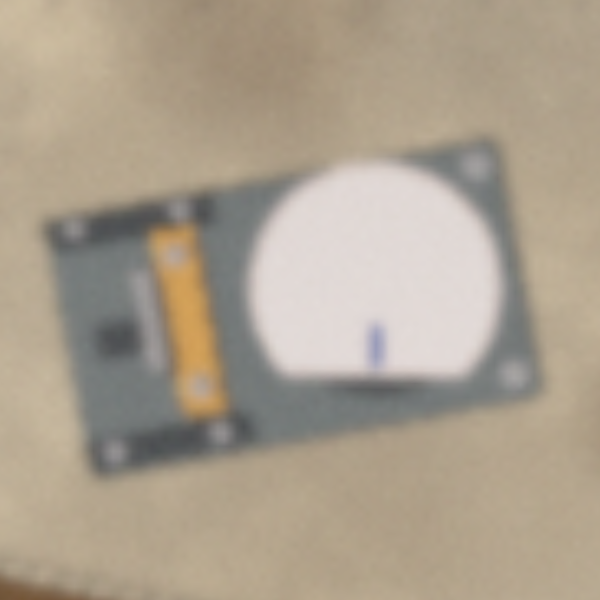

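```bash
cat >> h.py <<'E'
def fixture_fit(im,d):
    r=rect('top',im,16,505,-40,4).astype(int)
    R,B=r[:,:,0],r[:,:,2]
    m=((R-B)<18).astype('u1'); m=cv2.morphologyEx(m,cv2.MORPH_OPEN,np.ones((9,9)));m=cv2.morphologyEx(m,cv2.MORPH_CLOSE,np.ones((45,45)))
    c=max(cv2.findContours(m,0,2)[0],key=cv2.contourArea); c=cv2.convexHull(c)
    (cx,cy),(a,b),ang=cv2.minAreaRect(c); box=cv2.boxPoints(((cx,cy),(a,b),ang))
    W=np.c_[505+(400-box[:,1])/4,-40+(400-box[:,0])/4]
    e=[W[1]-W[0],W[2]-W[1]]; L=max(e,key=np.linalg.norm); L=L*np.sign(L[1]); yv=L/np.linalg.norm(L); C=W.mean(0)
    return C-29*yv, np.arctan2(-yv[0],yv[1]), a/4,b/4
def disc_fit(im,z,cx,cy):
    r=rect('top',im,z,cx,cy,4,120).astype(int)
    m=(r.min(2)>165).astype('u1'); bl=((r[:,:,2]-r[:,:,0])>25)
    m=cv2.morphologyEx(m|bl.astype('u1'),cv2.MORPH_OPEN,np.ones((5,5)))
    c=max(cv2.findContours(m,0,1)[0],key=cv2.contourArea)[:,0,:].astype(float)
    P=np.c_[cx+(240-c[:,1])/4,cy+(240-c[:,0])/4]
    from scipy.optimize import least_squares
    def f(p):
        q=P-p[:2]; return np.minimum(42-np.hypot(*q.T), 30-q@[np.cos(p[2]),np.sin(p[2])])
    ms=np.array([[cx+(240-i)/4,cy+(240-j)/4] for i,j in np.argwhere(bl)])
    c0=P.mean(0); g=ms.mean(0)-c0 if len(ms) else np.array([-1.,0])
    s=least_squares(f,[*c0,np.arctan2(g[1],g[0])],loss='soft_l1')
    g=ms.mean(0)-s.x[:2] if len(ms) else g
    return s.x[:2],np.degrees(s.x[2]),np.degrees(np.arctan2(g[1],g[0])),np.sqrt(2*s.cost/len(P))
E
python3 - <<'E'
from h import *
im,d=fit()
O,yaw,a,b=fixture_fit(im,d); print(O,np.degrees(yaw),a,b)
print(disc_fit(im,34,*O))
Ri=np.array([[np.cos(yaw),np.sin(yaw)],[-np.sin(yaw),np.cos(yaw)]])
P=cloud('top',np.ones(d.shape,bool),d); Q=(P[:,:2]-O)@Ri.T
def reg(x0,x1,y0,y1): k=(Q[:,0]>x0)&(Q[:,0]<x1)&(Q[:,1]>y0)&(Q[:,1]<y1); return P[k,2],Q[k]
for n,g in dict(disc=(-20,20,-20,20),plate=(-20,20,88,104),bar=(-25,25,48,82)).items():
    z,q=reg(*g); print(n,len(z),np.percentile(z,[5,25,50,75,95]).round(1))
# bar by colour
r=rect('top',im,36,*O,4).astype(int); m=((r[:,:,0]-r[:,:,2])>70)&(r[:,:,0]>150)
v,u=np.nonzero(m);X=np.c_[O[0]+(400-v)/4,O[1]+(400-u)/4]; q=(X-O)@Ri.T; k=(abs(q)<90).all(1);q=q[k]
print(len(q),np.percentile(q,[2,50,98],axis=0).round(1))
# overhead obstacles
k=(P[:,2]>70)&(np.hypot(*(P[:,:2]-O).T)<220); print(np.c_[P[k]][::60].round(0)[:20])
E
```

```text
[513.9574   -70.364944] 10.41865 89.62179565429688 156.81951904296875
(array([514.55808164, -69.90027252]), np.float64(-180.45308713373396), np.float64(-178.99036021958668), np.float64(0.38355254689066975))
disc 322 [30.7 32.3 33.3 34.2 35.5]
plate 129 [12.2 14.1 15.2 16.5 20.8]
bar 339 [12.9 16.1 35.  38.5 64.2]
10533 [[-29.4  56.9]
 [  0.3  63.1]
 [ 30.   69.4]]
[[ 733.  -81.  347.]
 [ 733.  -52.  340.]
 [ 731.  -70.  340.]
 [ 728.  -71.  341.]
 [ 729.  -65.  338.]
 [ 729.  -51.  335.]
 [ 729.  -25.  331.]
 [ 722. -118.  344.]
 [ 724.  -88.  338.]
 [ 725.  -56.  332.]
 [ 718. -147.  345.]
 [ 720. -109.  339.]
 [ 722.  -66.  332.]
 [ 715. -157.  344.]
 [ 717. -112.  338.]
 [ 721.  -62.  327.]
 [ 713. -153.  342.]
 [ 716. -102.  334.]
 [ 718.  -45.  326.]
 [ 712. -136.  338.]]
```

White disc candidates: the white one at (234,194), the brown look-alike at (153,184), and the white tin lid at (311,257). I choose (234,194): the crop shows it is white with a blue mark, on the fixture, and its flat faces −x. It needs about −80° (clockwise).

```bash
cat >> h.py <<'E'
from scipy.spatial.transform import Rotation as Ro
def go(x,y,z,yaw):
    s=ctrl.read_state(); R=Ro.from_euler('xyz',s['tool_rot']); t=R.inv().apply(np.array([x,y,z])-s['eef_pos'])
    a=(R.inv()*Ro.from_euler('xyz',[np.pi,0,np.radians(yaw)])).as_rotvec(); print('xyz',t.round(1),'ang',a.round(3))
E
python3 -m creep '[{"jaw":-1,"xyz":[-515,-515,60],"angular":[0,0,1.026]},{"jaw":-1,"xyz":[-515,-515,60],"angular":[0,0,1.026]},{"jaw":-1,"xyz":[-515,-515,60],"angular":[0,0,1.026]},{"jaw":-1,"xyz":[-515,-515,60],"angular":[0,0,1.026]},{"jaw":-1,"xyz":[-515,-515,60],"angular":[0,0,1.026]},{"jaw":-1,"xyz":[-515,-515,60],"angular":[0,0,1.026]},{"jaw":-1,"xyz":[-515,-515,60],"angular":[0,0,1.026]},{"jaw":-1,"xyz":[-515,-515,60],"angular":[0,0,1.026]},{"jaw":-1,"xyz":[-515,-515,60],"angular":[0,0,1.026]},{"jaw":-1,"xyz":[-515,-515,60],"angular":[0,0,1.026]},{"jaw":-1,"xyz":[-515,-515,60],"angular":[0,0,1.026]},{"jaw":-1,"xyz":[-515,-515,60],"angular":[0,0,1.026]}]'
python3 -c "
from h import *
go(528.5,-57.8,75,100.4)"
```

```text
clock: 2.1
eef_pos: [530.4, -59.8, 190.4]
tool_rot: [3.141, 0.001, 1.75]
force: [0.5, 0.6, 0.5]
width: 0.0
gripper_force: 0.0
xyz [  2.4  -1.6 115.4] ang [ 0.001  0.001 -0.002]
```

```bash
python3 -m creep '[{"jaw":-1,"xyz":[2.4,-1.6,60],"angular":[0,0,0]},{"jaw":-1,"xyz":[2.4,-1.6,110],"angular":[0,0,0]},{"jaw":-1,"xyz":[2.4,-1.6,128],"angular":[0,0,0]},{"jaw":-1,"xyz":[2.4,-1.6,131],"angular":[0,0,0]},{"jaw":-1,"xyz":[2.4,-1.6,131],"angular":[0,0,0]}]'
python3 -m creep '[{"jaw":-1,"xyz":[0,0,1],"angular":[0,0,0]},{"jaw":-1,"xyz":[0,0,2],"angular":[0,0,0]},{"jaw":-1,"xyz":[0,0,3],"angular":[0,0,0]},{"jaw":-1,"xyz":[0,0,3],"angular":[0,0,0]}]'
```

```text
clock: 2.72
eef_pos: [528.0, -54.6, 59.9]
tool_rot: [3.14, 0.0, 1.753]
force: [1.2, 0.4, 0.5]
width: 0.0
gripper_force: 0.0
clock: 3.22
eef_pos: [527.4, -54.4, 56.4]
tool_rot: [3.141, -0.0, 1.753]
force: [-0.8, 0.2, 0.6]
width: -0.2
gripper_force: 0.0
```

```bash
python3 -m creep '[{"jaw":-1,"xyz":[-1.5,0,0.7],"angular":[0,0,0]},{"jaw":-1,"xyz":[-1.5,0,1.4],"angular":[0,0,0]},{"jaw":-1,"xyz":[-1.5,0,1.4],"angular":[0,0,0]}]'
python3 -m creep '[{"jaw":-1,"xyz":[0,0,0.5],"angular":[0,0,0]},{"jaw":-1,"xyz":[0,0,1],"angular":[0,0,0]},{"jaw":-1,"xyz":[0,0,1],"angular":[0,0,0]}]'
```

```text
clock: 3.6
eef_pos: [527.5, -56.0, 54.8]
tool_rot: [-3.141, -0.0, 1.753]
force: [0.4, 0.0, 1.0]
width: 0.0
gripper_force: 0.0
clock: 3.98
eef_pos: [527.6, -55.9, 53.8]
tool_rot: [-3.141, -0.0, 1.753]
force: [0.8, 0.0, -0.4]
width: -0.2
gripper_force: 0.0
```

```bash
python3 -m creep '[{"jaw":-1,"xyz":[0,0,0.5],"angular":[0,0,0]},{"jaw":-1,"xyz":[0,0,0.5],"angular":[0,0,0]}]'
python3 -m creep '[{"jaw":-1,"xyz":[0,0,0.5],"angular":[0,0,0]},{"jaw":-1,"xyz":[0,0,0.5],"angular":[0,0,0]}]'
```

```text
clock: 4.22
eef_pos: [527.6, -55.9, 53.4]
tool_rot: [-3.142, -0.0, 1.753]
force: [0.3, 0.9, 0.3]
width: -0.1
gripper_force: 0.0
clock: 4.47
eef_pos: [527.6, -55.9, 53.0]
tool_rot: [3.142, -0.0, 1.753]
force: [-0.1, -0.8, 1.8]
width: -0.2
gripper_force: 0.8
```

```bash
python3 -m creep '[{"jaw":-1,"xyz":[0,0,0.5],"angular":[0,0,0]},{"jaw":-1,"xyz":[0,0,0.5],"angular":[0,0,0]}]'
```

```text
clock: 4.72
eef_pos: [527.7, -56.0, 52.9]
tool_rot: [3.141, -0.0, 1.753]
force: [-0.9, -0.3, 6.6]
width: -0.2
gripper_force: 3.2
```

```bash
python3 -m creep '[{"jaw":-1,"xyz":[-3.2,1.9,0],"angular":[0,0,0]},{"jaw":-1,"xyz":[-6.8,3.2,0],"angular":[0,0,0]},{"jaw":-1,"xyz":[-10.6,3.8,0],"angular":[0,0,0]},{"jaw":-1,"xyz":[-14.4,3.6,0],"angular":[0,0,0]},{"jaw":-1,"xyz":[-18,2.7,0],"angular":[0,0,0]}]'
```

```text
clock: 5.35
eef_pos: [534.1, -72.2, 53.0]
tool_rot: [3.14, -0.001, 1.753]
force: [0.2, 3.4, 5.8]
width: 0.1
gripper_force: 2.9
```

```bash
python3 -m creep '[{"jaw":-1,"xyz":[-3.5,-1.6,0],"angular":[0,0,0]},{"jaw":-1,"xyz":[-6.6,-3.8,0],"angular":[0,0,0]},{"jaw":-1,"xyz":[-9.2,-6.5,0],"angular":[0,0,0]},{"jaw":-1,"xyz":[-11.2,-9.7,0],"angular":[0,0,0]},{"jaw":-1,"xyz":[-12.6,-13.2,0],"angular":[0,0,0]}]'
python3 -m creep '[{"jaw":-1,"xyz":[0,0,-10],"angular":[0,0,0]},{"jaw":-1,"xyz":[0,-60,-60],"angular":[0,0,0]},{"jaw":-1,"xyz":[-50,-100,-60],"angular":[0,0,0]},{"jaw":-1,"xyz":[-50,-150,-60],"angular":[0,0,0]},{"jaw":-1,"xyz":[-50,-150,-60],"angular":[0,0,0]}]'
python3 - <<'E'
from h import *
im,d=viewer.get_image('top'); np.savez('top1.npz',im=im,d=d)
print(disc_fit(im,34,514,-70)); cv2.imwrite('pics/r1.png',rect('top',im,34,510,-45)[:,:,::-1])
E
```

```text
clock: 5.98
eef_pos: [524.0, -87.7, 52.9]
tool_rot: [3.139, 0.0, 1.753]
force: [1.7, 1.6, 6.4]
width: 0.0
gripper_force: 2.8
clock: 6.6
eef_pos: [378.6, -165.5, 112.8]
tool_rot: [-3.136, -0.002, 1.746]
force: [0.8, -0.3, -0.2]
width: -0.1
gripper_force: 0.0
(array([514.25957571, -70.12297989]), np.float64(100.98311786990126), np.float64(100.19733600236415), np.float64(0.3757951422053805))
```

View pics/r1.png

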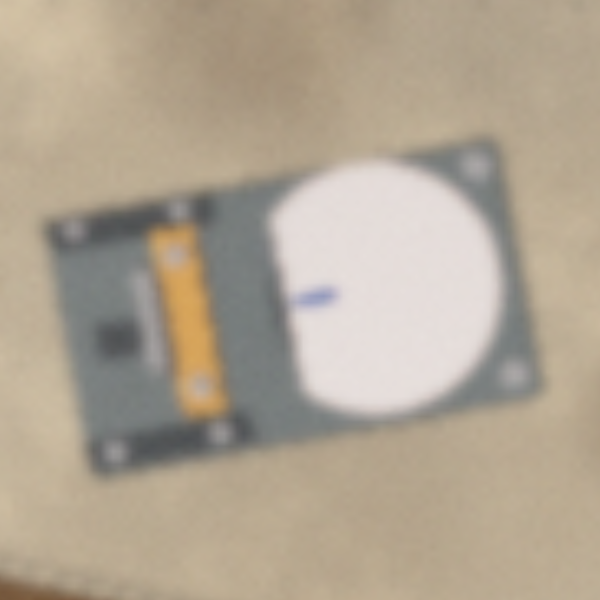

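```bash
cat >> h.py <<'E'
O=np.array([514.,-70.2]); yaw=np.radians(10.5)
Ri=np.array([[np.cos(yaw),np.sin(yaw)],[-np.sin(yaw),np.cos(yaw)]])
def bar(im):
    r=rect('top',im,36.5,*O,4).astype(int); m=((r[:,:,0]-r[:,:,2])>70)&(r[:,:,0]>150)
    v,u=np.nonzero(m);X=np.c_[O[0]+(400-v)/4,O[1]+(400-u)/4]; q=(X-O)@Ri.T; q=q[(abs(q)<90).all(1)]
    print('bar',np.percentile(q,[2,50,98],axis=0).round(1).tolist())
E
python3 - <<'E'
from h import *
im,d=fit(tag='1'); bar(im)
P=cloud('top',np.ones(d.shape,bool),d); Q=(P[:,:2]-O)@Ri.T
for y in range(66,112,3):
    k=(abs(Q[:,0])<14)&(abs(Q[:,1]-y)<1.5); print(y,k.sum(),np.percentile(P[k,2],[10,50,90]).round(0))
go(*(O+Ri.T@[0,106]),110,100.5); go(*(O+Ri.T@[0,102]),60,100.5)
E
```

```text
bar [[-29.5, 56.6], [0.2, 63.0], [30.0, 69.3]]
66 17 [34. 36. 37.]
69 32 [35. 57. 64.]
72 19 [61. 63. 64.]
75 12 [61. 63. 64.]
78 2 [15. 18. 21.]
81 16 [14. 16. 20.]
84 16 [13. 16. 21.]
87 15 [14. 17. 20.]
90 17 [15. 17. 21.]
93 16 [12. 16. 22.]
96 16 [14. 16. 18.]
99 16 [14. 16. 17.]
102 17 [12. 15. 16.]
105 16 [12. 15. 17.]
108 7 [-2.  0. 14.]
111 17 [-2. -1.  1.]
xyz [176.  146.    2.7] ang [-0.002 -0.001 -0.005]
xyz [172.  146.1  52.7] ang [-0.002 -0.001 -0.005]
```

```bash
python3 -m creep '[{"jaw":-1,"xyz":[45,37,0],"angular":[0,0,0]},{"jaw":-1,"xyz":[90,74,0],"angular":[0,0,0]},{"jaw":-1,"xyz":[135,111,0],"angular":[0,0,0]},{"jaw":-1,"xyz":[176,146,0],"angular":[0,0,0]},{"jaw":-1,"xyz":[176,146,2],"angular":[0,0,-0.005]},{"jaw":-1,"xyz":[176,146,40],"angular":[0,0,-0.005]},{"jaw":-1,"xyz":[176,146,52],"angular":[0,0,-0.005]},{"jaw":-1,"xyz":[176,146,52],"angular":[0,0,-0.005]}]'
python3 -c "
from h import *
s=ctrl.read_state();print((Ri@(s['eef_pos'][:2]-O)).round(1));go(*(O+Ri.T@[0,92]),60,100.5)"
```

```text
clock: 7.65
eef_pos: [495.5, 34.8, 59.8]
tool_rot: [-3.14, -0.0, 1.757]
force: [0.2, 0.8, -0.1]
width: 0.3
gripper_force: 0.0
[  1.  106.7]
xyz [-14.6  -1.   -0.2] ang [-0.002 -0.     0.003]
```

```bash
python3 -m creep '[{"jaw":-1,"xyz":[-8,-1,0],"angular":[0,0,0]},{"jaw":-1,"xyz":[-14,-1,0],"angular":[0,0,0]},{"jaw":-1,"xyz":[-17,-1,0],"angular":[0,0,0]},{"jaw":-1,"xyz":[-20,-1,0],"angular":[0,0,0]},{"jaw":-1,"xyz":[-23,-1,0],"angular":[0,0,0]},{"jaw":-1,"xyz":[-26,-1,0],"angular":[0,0,0]},{"jaw":-1,"xyz":[-26,-1,0],"angular":[0,0,0]}]'
python3 - <<'E'
from h import *
s=ctrl.read_state();print((Ri@(s['eef_pos'][:2]-O)).round(1),(Ri@s['force'][:2]).round(1))
im,d=viewer.get_image('top'); bar(im)
E
```

```text
clock: 8.52
eef_pos: [500.1, 9.2, 60.4]
tool_rot: [3.141, 0.0, 1.758]
force: [0.2, 0.5, -0.3]
width: 0.3
gripper_force: 0.4
[ 0.8 80.6] [0.3 0.5]
bar [[-30.1, 48.7], [-12.6, 52.9], [26.7, 61.4]]
```

```bash
python3 -m creep '[{"jaw":-1,"xyz":[-3,0,0],"angular":[0,0,0]},{"jaw":-1,"xyz":[-6,0,0],"angular":[0,0,0]},{"jaw":-1,"xyz":[-9,0,0],"angular":[0,0,0]},{"jaw":-1,"xyz":[-12,0,0],"angular":[0,0,0]},{"jaw":-1,"xyz":[-14,0,0],"angular":[0,0,0]}]'
python3 -m creep '[{"jaw":-1,"xyz":[-0.5,0,0],"angular":[0,0,0]},{"jaw":-1,"xyz":[-1,0,0],"angular":[0,0,0]}]'
python3 - <<'E'
from h import *
s=ctrl.read_state();print((Ri@(s['eef_pos'][:2]-O)).round(1),(Ri@s['force'][:2]).round(1))
im,d=viewer.get_image('top'); bar(im)
E
```

```text
clock: 9.2
eef_pos: [502.6, -4.5, 60.3]
tool_rot: [-3.142, -0.0, 1.757]
force: [0.2, 2.5, 0.7]
width: 0.2
gripper_force: 1.0
clock: 9.45
eef_pos: [502.7, -5.2, 60.4]
tool_rot: [-3.142, -0.0, 1.758]
force: [-0.2, 2.1, -0.4]
width: -0.1
gripper_force: 1.0
[ 0.8 66. ] [0.2 2.1]
bar [[-30.2, 34.0], [-16.5, 38.9], [-2.5, 46.8]]
```

```bash
python3 -m creep '[{"jaw":-1,"xyz":[-0.5,0,0],"angular":[0,0,0]},{"jaw":-1,"xyz":[-1,0,0],"angular":[0,0,0]},{"jaw":-1,"xyz":[-1.5,0,0],"angular":[0,0,0]}]'
python3 -m creep '[{"jaw":-1,"xyz":[-0.4,0,0],"angular":[0,0,0]},{"jaw":-1,"xyz":[-0.8,0,0],"angular":[0,0,0]},{"jaw":-1,"xyz":[-0.8,0,0],"angular":[0,0,0]}]'
```

```text
clock: 9.88
eef_pos: [503.0, -6.7, 60.4]
tool_rot: [-3.141, -0.0, 1.758]
force: [0.3, 2.2, -0.9]
width: -0.1
gripper_force: 1.0
clock: 10.25
eef_pos: [503.1, -7.6, 60.4]
tool_rot: [-3.141, 0.0, 1.758]
force: [-0.2, 2.1, -1.6]
width: -0.1
gripper_force: 0.9
```

```bash
python3 -m creep '[{"jaw":-1,"xyz":[-0.4,0,0],"angular":[0,0,0]},{"jaw":-1,"xyz":[-0.8,0,0],"angular":[0,0,0]},{"jaw":-1,"xyz":[-0.8,0,0],"angular":[0,0,0]}]'
```

```text
clock: 10.62
eef_pos: [503.3, -8.3, 60.4]
tool_rot: [-3.142, 0.0, 1.758]
force: [0.5, 2.1, -2.8]
width: 0.2
gripper_force: 0.9
```

```bash
python3 -m creep '[{"jaw":-1,"xyz":[-0.4,0,0],"angular":[0,0,0]},{"jaw":-1,"xyz":[-0.8,0,0],"angular":[0,0,0]},{"jaw":-1,"xyz":[-0.8,0,0],"angular":[0,0,0]}]'
```

```text
clock: 11.0
eef_pos: [503.4, -9.0, 60.4]
tool_rot: [-3.141, -0.0, 1.758]
force: [0.7, 2.2, -0.9]
width: -0.2
gripper_force: 1.1
```

```bash
python3 -m creep '[{"jaw":-1,"xyz":[-0.3,0,0],"angular":[0,0,0]},{"jaw":-1,"xyz":[-0.5,0,0],"angular":[0,0,0]},{"jaw":-1,"xyz":[-0.5,0,0],"angular":[0,0,0]}]'
```

```text
clock: 11.38
eef_pos: [503.5, -9.4, 60.4]
tool_rot: [-3.142, -0.0, 1.758]
force: [-1.5, 3.2, -0.1]
width: 0.2
gripper_force: 1.4
```

```bash
python3 -m creep '[{"jaw":-1,"xyz":[-0.3,0,0],"angular":[0,0,0]},{"jaw":-1,"xyz":[-0.5,0,0],"angular":[0,0,0]},{"jaw":-1,"xyz":[-0.5,0,0],"angular":[0,0,0]}]'
```

```text
clock: 11.75
eef_pos: [503.6, -10.1, 60.4]
tool_rot: [-3.141, -0.0, 1.758]
force: [-1.0, 3.0, -1.0]
width: 0.0
gripper_force: 1.3
```

```bash
python3 -m creep '[{"jaw":-1,"xyz":[-0.3,0,0],"angular":[0,0,0]},{"jaw":-1,"xyz":[-0.5,0,0],"angular":[0,0,0]},{"jaw":-1,"xyz":[-0.5,0,0],"angular":[0,0,0]}]'
```

```text
clock: 12.12
eef_pos: [503.7, -10.6, 60.4]
tool_rot: [-3.141, 0.0, 1.758]
force: [-0.4, 3.2, -0.7]
width: -0.1
gripper_force: 1.3
```

```bash
python3 -m creep '[{"jaw":-1,"xyz":[-0.3,0,0],"angular":[0,0,0]},{"jaw":-1,"xyz":[-0.3,0,0],"angular":[0,0,0]}]'
```

```text
clock: 12.38
eef_pos: [503.7, -10.8, 60.4]
tool_rot: [-3.142, -0.0, 1.758]
force: [-0.2, 2.4, -0.3]
width: 0.2
gripper_force: 1.3
```

```bash
python3 -m creep '[{"jaw":-1,"xyz":[-0.3,0,0],"angular":[0,0,0]},{"jaw":-1,"xyz":[-0.3,0,0],"angular":[0,0,0]}]'
```

```text
clock: 12.62
eef_pos: [503.8, -11.1, 60.4]
tool_rot: [-3.142, -0.0, 1.758]
force: [-1.0, 2.6, -0.8]
width: -0.2
gripper_force: 1.4
```

```bash
python3 -m creep '[{"jaw":-1,"xyz":[-0.3,0,0],"angular":[0,0,0]},{"jaw":-1,"xyz":[-0.3,0,0],"angular":[0,0,0]}]'
```

```text
clock: 12.88
eef_pos: [503.8, -11.2, 60.4]
tool_rot: [-3.141, -0.0, 1.758]
force: [-0.0, 3.5, -0.9]
width: 0.3
gripper_force: 1.8
```

```bash
python3 -m creep '[{"jaw":-1,"xyz":[-0.3,0,0],"angular":[0,0,0]},{"jaw":-1,"xyz":[-0.3,0,0],"angular":[0,0,0]}]'
```

```text
clock: 13.12
eef_pos: [503.8, -11.3, 60.4]
tool_rot: [-3.141, -0.001, 1.758]
force: [-0.6, 5.1, 0.1]
width: -0.1
gripper_force: 2.5
```

```bash
python3 -m creep '[{"jaw":-1,"xyz":[-0.3,0,0],"angular":[0,0,0]},{"jaw":-1,"xyz":[-0.3,0,0],"angular":[0,0,0]}]'
```

```text
clock: 13.38
eef_pos: [503.8, -11.3, 60.4]
tool_rot: [-3.141, -0.001, 1.758]
force: [-1.4, 5.6, 0.4]
width: -0.1
gripper_force: 2.8
```

```bash
python3 -m creep '[{"jaw":-1,"xyz":[-0.3,0,0],"angular":[0,0,0]},{"jaw":-1,"xyz":[-0.3,0,0],"angular":[0,0,0]}]'
```

```text
clock: 13.62
eef_pos: [503.8, -11.3, 60.4]
tool_rot: [-3.141, -0.001, 1.759]
force: [-0.7, 5.0, 0.3]
width: 0.3
gripper_force: 3.1
```

```bash
python3 -m creep '[{"jaw":-1,"xyz":[-0.2,0,0],"angular":[0,0,0]},{"jaw":-1,"xyz":[-0.2,0,0],"angular":[0,0,0]},{"jaw":-1,"xyz":[-0.2,0,0],"angular":[0,0,0]}]'
python3 - <<'E'
from h import *
im,d=viewer.get_image('top'); print(disc_fit(im,34,514,-70)); bar(im)
E
```

```text
clock: 14.0
eef_pos: [503.8, -11.3, 60.4]
tool_rot: [-3.141, -0.001, 1.759]
force: [-2.2, 6.9, 0.2]
width: -0.1
gripper_force: 3.3
(array([514.72739519, -72.82529734]), np.float64(98.68889183209238), np.float64(99.88940472968642), np.float64(0.6020995042766413))
bar [[-30.3, 29.1], [-17.9, 33.4], [-6.3, 40.5]]
```

```bash
python3 -m creep '[{"jaw":-1,"xyz":[3,0,0],"angular":[0,0,0]},{"jaw":-1,"xyz":[12,0,0],"angular":[0,0,0]},{"jaw":-1,"xyz":[30,0,0],"angular":[0,0,0]},{"jaw":-1,"xyz":[30,0,-50],"angular":[0,0,0]},{"jaw":-1,"xyz":[40,-40,-100],"angular":[0,0,0]},{"jaw":-1,"xyz":[60,-80,-110],"angular":[0,0,0]},{"jaw":-1,"xyz":[80,-120,-110],"angular":[0,0,0]},{"jaw":-1,"xyz":[80,-120,-110],"angular":[0,0,0]}]'
python3 - <<'E'
from h import *
im,d=viewer.get_image('top'); print(disc_fit(im,34,514,-70)); bar(im); cv2.imwrite('pics/r2.png',rect('top',im,34,510,-45)[:,:,::-1])
E
```

```text
clock: 15.05
eef_pos: [367.6, 44.3, 170.6]
tool_rot: [-3.139, -0.001, 1.759]
force: [0.9, -0.2, 0.6]
width: -0.3
gripper_force: 0.0
(array([514.64130849, -72.46384589]), np.float64(100.43122277901239), np.float64(99.939145799792), np.float64(0.3436433217281486))
bar [[-29.2, 29.1], [0.4, 34.9], [29.6, 40.5]]
```

View pics/r2.png

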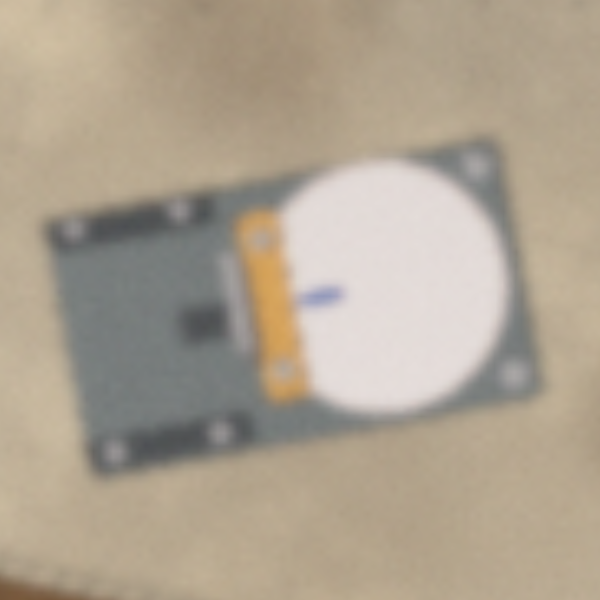

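The picture shows the bar lying flush along the whole flat, with its face about 28 mm from the axis. The disc is square to it at 100.4°, and the robot is well clear.

```bash
python3 -c "
from cell import ctrl
print(ctrl.finish_job())"
```

```text
the job is handed in; nothing more can be done
None
```

The job is done and handed in: the disc's flat faces the brass bar, the bar lies flush along it with the disc firm on its pin (about 7 N peak push), and the robot is clear, after about 15 s of robot time.

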